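# Fetch the brass bowl from behind the canisters

## Task

I need the brass sugar bowl from behind the three canisters in the wire basket: first stand all three canisters on the wooden board, then set the bowl in the middle of the white plate, and only then put every canister back in the basket on the exact spot where it stood at the start. Everything stays upright and is set down, not dropped, and the blue mug, the green oil bottle and the pepper mill are left alone.

Things in the scene. Friction and masses are not known exactly. Their poses are not given: they have to be found in the camera images.
- canister_red: White ceramic canister with a red lid, loose, about 0.3 kg. Round: body and lid 54 mm diameter and 110 mm high, and on the lid an upright round red knob of 26 mm diameter and 30 mm height to lift it by (110 to 140 mm above the origin). Origin: centre of its underside; z up. At the start it stands in the basket, crowded by the others.
- canister_green: White ceramic canister with a green lid, loose, about 0.3 kg. Round: body and lid 54 mm diameter and 110 mm high, and on the lid an upright round green knob of 26 mm diameter and 30 mm height to lift it by (110 to 140 mm above the origin). Origin: centre of its underside; z up. At the start it stands in the basket, crowded by the others.
- canister_blue: White ceramic canister with a blue lid, loose, about 0.3 kg. Round: body and lid 54 mm diameter and 110 mm high, and on the lid an upright round blue knob of 26 mm diameter and 30 mm height to lift it by (110 to 140 mm above the origin). Origin: centre of its underside; z up. At the start it stands in the basket, crowded by the others.
- bowl: Open round brass bowl on a narrow foot, loose, about 0.2 kg, 60 mm high. The cup is 56 mm in outer diameter, its sides upright from 34 to 60 mm above the origin (wall 3 mm), tapering below to a 40 mm foot. Origin: centre of its underside; z up. At the start it stands in the basket on the far side of the canisters, which are taller and leave a gripper no room around it.
- basket: Chrome wire basket, fixed, 200 mm (its x) by 240 mm (its y), rim 50 mm high, wire walls 5 mm thick, open on top, with a flat grey liner whose top is 12 mm above the origin. Origin: centre of its underside on the counter; x points to the side where the bowl stands. No marks show the canisters' places.
- board: Brown wooden chopping board, fixed, lying flat: 250 mm (its x) by 130 mm (its y), 15 mm thick, with room for the three canisters in a row along x. Origin: centre of its underside.
- plate: Flat white round plate with a blue ring, fixed, 132 mm diameter, flat top 8 mm above the origin. Origin: centre of its underside. It lies on the other side of the basket from the board.
- mug: Blue ceramic mug, 76 mm diameter, 90 mm high, handle on its y side; a bystander beyond the basket. Origin: centre of its underside.
- oil: Green glass oil bottle, 60 mm diameter, 190 mm high, black cap; a bystander beyond the basket. Origin: centre of its underside.
- mill: Dark wooden pepper mill, 52 mm diameter, 125 mm high; a bystander beyond the basket. Origin: centre of its underside.
Things that resemble listed ones, but are neither listed nor needed, are in the scene too. Leave any orange look-alike of the canister_blue alone.

How it is judged:
By the outcome, as a careful person would: the job done as asked, in the order asked, and still so for the second after the job is handed in, with the robot touching nothing.
It also fails if it takes over 134 s, if anything falls off the work surface, if the arm or the gripper's body presses on something with over 40 N, if the wrist force passes 120 N, or if a joint passes its speed limit or range.

## Robot

A 7-joint arm with a two-finger parallel gripper is mounted at the origin on the work surface. World frame = base frame: x ahead of the robot, y to its left, z up, the work surface at z = 0. Lengths are in m, angles in rad, forces in N, time in s.
With the tool pointing down it reaches from about 0.4 to 0.85 m from the base axis. Payload 10.4 kg.
Tool frame: the origin (TCP) lies midway between the tips of the shut fingers; the grasp point (between the pads) lies 19 mm behind it (manip.pinch_z is the distance from the TCP to the grasp point, in m); y points along the fingers, x is the direction in which the jaws open and shut, and the axes are right-handed (so a half turn about y gives the same grasp; the last joint's range is limited). The gripper opens to 85 mm and grips with 20 to 120 N. Pads are 22 mm wide; open, the fingers measure 114 mm over their backs; the gripper's body (76 mm by 85 mm) begins 54 mm behind the grasp point. The pads swing forward as they close: fully open they stand 13 mm farther back than shut.
Start: joints at [-1.161, 0.332, -0.065, 1.46, 0.022, 1.35, -0.088], TCP at [0.262, 0.567, 0.231] pointing down, gripper open.
Joint ranges: [-2.6, 2.6], [-0.5, 2.12], [-1.47, 1.34], [0.16, 2.42], [-1.27, 4.41], [0.06, 2.06], [-2.6, 2.6]. Speed limits (rad/s): [2.22, 2.22, 2.79, 2.79, 3.14, 3.14, 3.14].

## Interface

Orientations are given as a unit quaternion [x, y, z, w].
In Python, from workcell import manip gives the robot as it stands.
- The arm moves only by the shell command python3 -m pendant 'ROWS' [OPENING] [FORCE]. ROWS is a JSON object of lists of equal length, an entry for each row: "offset": the shift along the tool's x, y, z scaled (see below), a list of three; "turn": the turn, a rotation vector about the tool's x, y, z scaled (see below), a list of three. A call has 1 to 12 rows; each row is the pose to reach, as a shift and turn from the pose measured when the call began, along the tool's axes at that moment; what a row does not reach only later rows make up. The controller multiplies each number of a shift by 200 mm and each number of a turn by 45 degrees. A row lasts 1/8 s, in which the tool goes at most 62.5 mm and 10.7 degrees, less where a joint would pass 70% of its speed; a pose out of reach is approached as far as the arm can. A call with a number of a shift or a turn outside -1 to 1 is refused whole. A call with a gripper value outside its range is refused whole. OPENING is the opening in per cent of the stroke, from 0 (shut) to 100 (fully open), set as the call begins (- or left out, the last holds). The fingers move at their own pace and stop on an object; FORCE is the grip in N (left out, the last holds). Time passes only in rows, so rows that repeat a pose let the fingers close. It gives the time, the measured TCP pose, the force and the opening at its end, in the units of the state.
- manip.get_obs(): the state, without advancing time (a new reading comes with each control period).
- manip.camera(name): name is "side" or "top" or "wrist"; returns (picture, depth): 400x640x3 uint8, red, green, blue; 400x640 float32, m along the optical axis (not along the pixel's ray), 0 where there is no reading.
- manip.camera_model(name): a dict with "intrinsics" (3x3 intrinsics, pixels), "R" (3x3) and "t" (3): a world point X has camera coordinates R X + t; the wrist camera has in their place "tool_from_camera" (4x4, takes a point from camera to tool coordinates, whose origin is the TCP and whose axes are the tool frame's). Camera axes: x right, y down, z forward; pixel columns grow to the right and rows downward; lengths in m; the calibration is good to about 2 mm. A picture is of the moment at which its call begins: read the wrist's pose just before it. camera_model takes no time and is no camera call.
- manip.hand_in(): hands the job in, once; it reports no verdict.
The state is a dict: "clock": time; "joint_pos": joint angles; "joint_velocities": joint speeds; "tau": joint torques, N m; "position": TCP position; "ee_rot": TCP orientation; "ft_force": force on the tool from outside, world axes, zero at the start; "torque": the same for the moment, N m; "grip_width": opening from 0.0 (shut) to 1.0 (fully open).
Only numpy, scipy, OpenCV 4.12 (cv2) and the standard library are available. Lean on these libraries where they do the work, as an engineer would, in place of code of your own. Each camera call takes 0.05 s, during which the arm holds its last target. There are 200 camera calls.

## Working session

There is one attempt and no reset: what is moved stays moved. The work goes in short steps, Python scripts to look and compute and a shell command to move; the robot and the scene stay as the last step left them, time stands still between calls to the robot, and variables do not carry over. Pictures are saved under pics/ and viewed, about 12 in all and at most 16, crops included, and the job is handed in when it is done.

```bash
mkdir -p pics; ls; python3 - <<'E'
from workcell import manip
import cv2,numpy as np
o=manip.get_obs();print({k:np.round(v,3).tolist() for k,v in o.items()},manip.pinch_z)
for n in("top","side"):
    im,d=manip.camera(n);cv2.imwrite(f"pics/{n}0.png",im[...,::-1]);np.savez(f"{n}0.npz",im=im,d=d)
    m=manip.camera_model(n);print(n,{k:np.round(v,4).tolist() for k,v in m.items()})
print(manip.camera_model("wrist"))
E
```

```text
pics
{'clock': 0.0, 'joint_pos': [-1.161, 0.333, -0.065, 1.461, 0.022, 1.35, -0.089], 'joint_velocities': [0.0, 0.001, -0.001, -0.001, -0.0, -0.001, -0.0], 'tau': [-0.001, -62.546, 0.048, -39.159, 0.016, 0.01, 0.0], 'position': [0.262, 0.567, 0.23], 'ee_rot': [0.596, 0.381, -0.381, -0.595], 'ft_force': [0.177, 0.272, 0.111], 'torque': [-0.027, -0.029, 0.028], 'grip_width': 0.999} 0.0187
top {'intrinsics': [[510.4484, 0.0, 318.1986], [0.0, 510.4484, 198.5925], [0.0, 0.0, 1.0]], 'R': [[-0.0211, -0.9998, 0.0067], [-0.9962, 0.0205, -0.0844], [0.0842, -0.0085, -0.9964]], 't': [-0.0033, 0.5892, 1.1352]}
side {'intrinsics': [[426.1486, 0.0, 323.0472], [0.0, 426.1486, 203.1065], [0.0, 0.0, 1.0]], 'R': [[-0.8805, -0.4737, -0.0159], [-0.3567, 0.6842, -0.6361], [0.3122, -0.5544, -0.7714]], 't': [0.5174, 0.2254, 0.6667]}
{'intrinsics': array([[277.97547238,   0.        , 322.40621264],
       [  0.        , 277.97547238, 199.45447659],
       [  0.        ,   0.        ,   1.        ]]), 'tool_from_camera': array([[ 9.99999440e-01, -8.67835851e-04, -6.06328214e-04,
        -4.36681012e-04],
       [ 3.55910903e-04, -2.63804500e-01,  9.64576103e-01,
        -1.42710728e-01],
       [-9.97045835e-04, -9.64575779e-01, -2.63804043e-01,
         6.72932775e-02],
       [ 0.00000000e+00,  0.00000000e+00,  0.00000000e+00,
         1.00000000e+00]])}
```

View pics/top0.png

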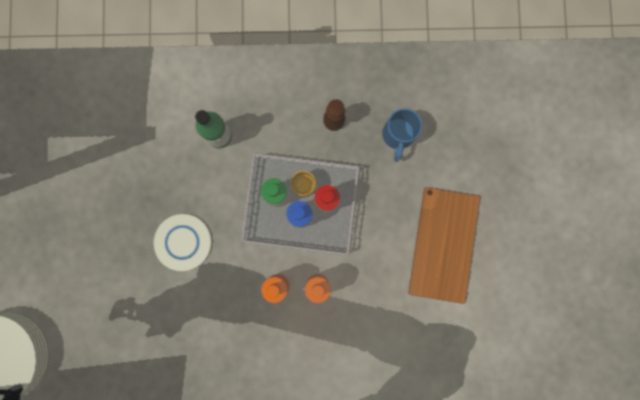

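View pics/side0.png

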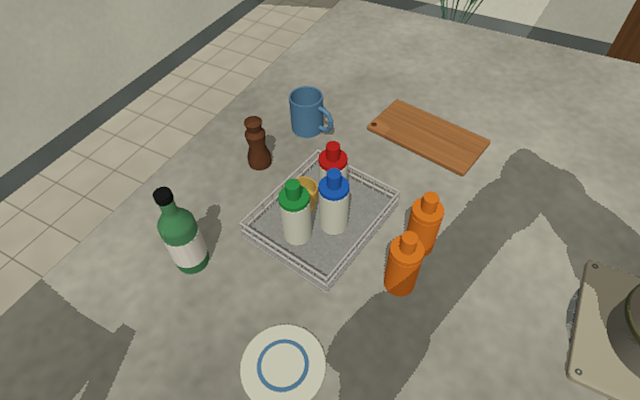

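The top view shows the basket around (303,203), with green at (274,190), red (327,197), blue (299,213) and the bowl (303,184). The plate is at (182,242) and the board at (445,245). Two orange look-alikes stand on the near side at (274,289) and (317,289). The side view agrees.

```bash
cat > h.py <<'E'
import numpy as np,cv2
from workcell import manip
def rays(n,uv):
    m=manip.camera_model(n);K,R,t=(np.array(m[k]) for k in("intrinsics","R","t"))
    uv=np.atleast_2d(uv).astype(float);d=np.c_[uv,np.ones(len(uv))]@np.linalg.inv(K).T
    return -R.T@t,d@R
def onz(n,uv,z):
    c,d=rays(n,uv);return c+d*((z-c[2])/d[:,2])[:,None]
def cloud(n,dep):
    v,u=np.mgrid[:400,:640];uv=np.c_[u.ravel(),v.ravel()];c,d=rays(n,uv)
    return (c+d*dep.reshape(-1,1)).reshape(400,640,3)   # d has unit z_cam
def hue(im):return cv2.cvtColor(im,cv2.COLOR_RGB2HSV)
HS={"red":[(0,5),(172,180)],"green":[(50,80)],"blue":[(108,125)],"brass":[(18,32)],"orange":[(7,13)]}
def mask(im,c,s=150,v=40):
    h=hue(im);return sum(((h[...,0]>=a)&(h[...,0]<=b)) for a,b in HS[c]).astype(bool)&(h[...,1]>=s)&(h[...,2]>=v)
def blobs(m,amin=20):
    n,l,st,ce=cv2.connectedComponentsWithStats(m.astype(np.uint8))
    return [(l==i,st[i,4],ce[i]) for i in range(1,n) if st[i,4]>=amin]
def fitc(p):
    A=np.c_[2*p,np.ones(len(p))];s=np.linalg.lstsq(A,(p**2).sum(1),rcond=None)[0];return s[:2],np.sqrt(s[2]+s[:2]@s[:2])
E
python3 - <<'E'
from h import *
np.set_printoptions(precision=4,suppress=True)
D={n:np.load(n+"0.npz") for n in("top","side")}
for n in D:
    im,d=D[n]["im"],D[n]["d"];P=cloud(n,d)
    for c in HS:
        for m,a,ce in blobs(mask(im,c),25):
            p=P[m&(d>0)];z=p[:,2]
            k=p[z>z.max()-.008]
            print(n,c,a,ce,"zmax",z.max(),np.percentile(z,50),"top ctr",k.mean(0),"ext",np.ptp(k,0)[:2],len(k), "lidcirc",(p[:,:2].min(0)+p[:,:2].max(0))/2)
    h=hue(im)
im,d=D["top"]["im"],D["top"]["d"];P=cloud("top",d);h=hue(im)
print("counter z",[P[y,x] for x,y in((200,320),(380,270),(300,232))])
# board
m=(h[...,0]>5)&(h[...,0]<18)&(h[...,1]>90);m[:,:400]=0;m=max(blobs(m),key=lambda b:b[1])[0]
c=cv2.boxPoints(cv2.minAreaRect(np.argwhere(m)[:,::-1].astype(np.float32)));w=onz("top",c,.015);print("board",w,w.mean(0),"depth z",np.median(P[m][:,2]))
print(np.linalg.norm(np.diff(w,axis=0),axis=1))
# plate
m=(h[...,1]<60)&(h[...,2]>170);m[:,:140]=0;m[:,230:]=0;m[:200]=0;m[290:]=0
m=max(blobs(m),key=lambda b:b[1])[0];ct=max(cv2.findContours(m.astype(np.uint8),0,1)[0],key=len)[:,0]
w=onz("top",ct,.008);print("plate",fitc(w[:,:2]),np.median(P[m][:,2]))
E
```

```text
top red 461 [326.4512 197.4751] zmax 0.15667204062810747 0.12341560454879508 top ctr [ 0.5837 -0.0331  0.1522] ext [0.0243 0.0244] 117 lidcirc [ 0.5829 -0.0321]
top blue 318 [297.4182 213.6289] zmax 0.15734752314788625 0.12370172911415711 top ctr [0.5509 0.0263 0.1525] ext [0.0223 0.0224] 111 lidcirc [0.5516 0.0268]
top brass 77 [310.1039 181.6104] zmax 0.07215911133590502 0.037766622553997764 top ctr [0.6027 0.0009 0.0716] ext [0.0107 0.0111] 3 lidcirc [0.6209 0.0043]
top orange 1013 [450.6298 213.6367] zmax 0.023976554084624624 0.015129113950032025 top ctr [ 0.5481 -0.3155  0.0175] ext [0.1296 0.1232] 341 lidcirc [ 0.5382 -0.3179]
top orange 84 [422.881  227.8571] zmax 0.020428746380759977 0.015563974829599037 top ctr [ 0.5183 -0.2534  0.0157] ext [0.0567 0.0234] 75 lidcirc [ 0.5187 -0.2532]
top orange 162 [445.2901 248.8086] zmax 0.019816731986712632 0.015132435870717442 top ctr [ 0.4697 -0.3032  0.0155] ext [0.0562 0.0636] 145 lidcirc [ 0.4722 -0.3037]
top orange 46 [419.4565 248.1304] zmax 0.021089172884450447 0.014815927665870587 top ctr [ 0.473  -0.2441  0.0157] ext [0.0359 0.
[... 2612 characters left out ...]
ge 47 [428.0426 250.3404] zmax 0.11079724395650359 0.019733336390748757 top ctr [0.368  0.079  0.1096] ext [0.0006 0.0068] 3 lidcirc [0.3706 0.0402]
side orange 609 [399.1018 278.8916] zmax 0.10741945119543606 0.044528541206671435 top ctr [0.4088 0.1018 0.1045] ext [0.0147 0.011 ] 19 lidcirc [0.3989 0.0783]
counter z [array([0.3201, 0.2581, 0.0023]), array([ 0.4238, -0.1538,  0.0035]), array([0.5143, 0.0275, 0.0115])]
board [[ 0.3674 -0.2134  0.015 ]
 [ 0.6126 -0.2595  0.015 ]
 [ 0.5903 -0.3895  0.015 ]
 [ 0.3457 -0.3411  0.015 ]] [ 0.479  -0.3009  0.015 ] depth z 0.015022479416899603
[0.2495 0.1319 0.2494]
plate (array([0.4969, 0.2985]), np.float64(0.06341046182183724)) 0.008245965083314877
```

```bash
python3 - <<'E'
import cv2
im=cv2.imread("pics/top0.png");a=cv2.resize(im[145:305,230:380],None,fx=3.7,fy=3.7,interpolation=cv2.INTER_CUBIC)
cv2.imwrite("pics/c1.png",a)
E
```

```text
(no output)
```

View pics/c1.png

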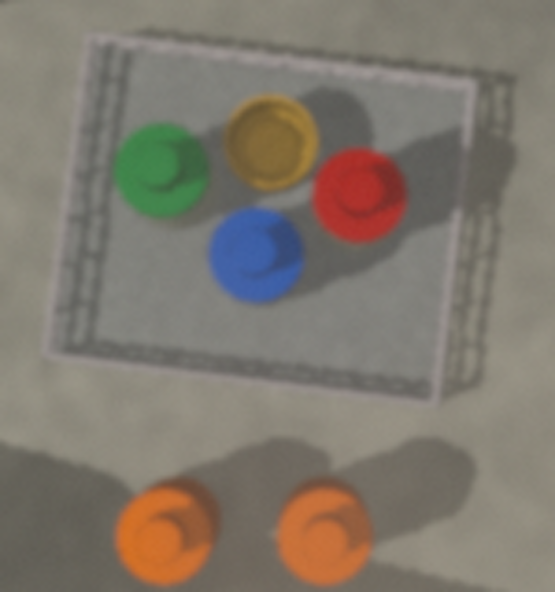

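The crop shows three separated lids, with green at (162,167), blue (257,252) and red (360,192). The bowl rim is at (270,142). Next I'll compute refined positions and the tool-axis moves.

```bash
cat >> h.py <<'E'
from scipy.spatial.transform import Rotation as Ro
def go(target,yaw=None):
    "shift/turn in pendant units to TCP target (world); yaw=world angle of the jaw axis"
    o=manip.get_obs();R=Ro.from_quat(o["ee_rot"]).as_matrix();d=np.array(target)-o["position"]
    x=R[:,0];cur=np.arctan2(x[1],x[0])
    out="t=%.2f pos %s jaw %.1fdeg grip %.2f F %s"%(o["clock"],np.round(o["position"],4),np.degrees(cur),o["grip_width"],np.round(o["ft_force"],1))
    out+=" offset "+str(np.round(R.T@d/.2,4))
    if yaw is not None:
        a=(yaw-cur+np.pi/2)%np.pi-np.pi/2
        x=np.array([np.cos(cur+a),np.sin(cur+a),0]);y=np.array([0,0,-1.]);G=np.c_[x,y,np.cross(x,y)]
        out+=" turn "+str(np.round(Ro.from_matrix(R.T@G).as_rotvec()/(np.pi/4),3))
    return out
E
python3 - <<'E'
from h import *
np.set_printoptions(precision=4,suppress=True)
for n in("top","side"):
    D=np.load(n+"0.npz");im,d=D["im"],D["d"];P=cloud(n,d);h=hue(im);Z=P[...,2]
    roi=(P[...,0]>.5)&(P[...,0]<.66)&(P[...,1]>-.09)&(P[...,1]<.14)&(d>0)
    for m,a,ce in blobs(roi&(Z>.146)&(Z<.159),30):
        p=P[m];q=onz(n,np.argwhere(m)[:,::-1],.152);print(n,"knob",a,"mean",p.mean(0),"onz mean",q.mean(0),"mid",(q.min(0)+q.max(0))[:2]/2,np.ptp(q,0)[:2])
    for m,a,ce in blobs(roi&(Z>.116)&(Z<.129),30):
        q=onz(n,np.argwhere(m)[:,::-1],.122);print(n,"lid",a,(q.min(0)+q.max(0))[:2]/2,np.ptp(q,0)[:2])
    m=roi&(h[...,0]>15)&(h[...,0]<34)&(h[...,1]>100)
    m=max(blobs(m),key=lambda b:b[1])[0]; r=m&(Z>.064)&(Z<.08);q=onz(n,np.argwhere(r)[:,::-1],.072);print(n,"bowl rim",r.sum(),fitc(q[:,:2]),(q.min(0)+q.max(0))/2,np.ptp(q,0))
    ct=max(cv2.findContours(m.astype(np.uint8),0,1)[0],key=len)[:,0];print(" contour",fitc(onz(n,ct,.072)[:,:2]))
print(Ro.from_quat(manip.get_obs()["ee_rot"]).as_matrix())
print(go([.5825,-.032,.23],0))
E
```

```text
top knob 130 mean [0.5994 0.078  0.1521] onz mean [0.5994 0.078  0.152 ] mid [0.5996 0.0786] [0.0246 0.0244]
top knob 126 mean [ 0.5832 -0.0332  0.1519] onz mean [ 0.5832 -0.0332  0.152 ] mid [ 0.5831 -0.0325] [0.0245 0.0244]
top knob 122 mean [0.5508 0.0256 0.1523] onz mean [0.5508 0.0256 0.152 ] mid [0.5509 0.0249] [0.0224 0.0243]
top lid 384 [0.5996 0.078 ] [0.0526 0.0522]
top lid 383 [ 0.5828 -0.0332] [0.0524 0.0504]
top lid 388 [0.5506 0.0257] [0.0522 0.0501]
top bowl rim 103 (array([0.6201, 0.0172]), np.float64(0.025972147758606703)) [0.6199 0.0173 0.072 ] [0.0531 0.0526 0.    ]
 contour (array([0.6197, 0.017 ]), np.float64(0.02661402164088227))
side knob 140 mean [ 0.5815 -0.0305  0.1513] onz mean [ 0.5812 -0.0298  0.152 ] mid [ 0.5808 -0.0297] [0.0257 0.0297]
side knob 167 mean [0.5491 0.0284 0.1512] onz mean [0.5487 0.029  0.152 ] mid [0.5487 0.0288] [0.0274 0.0287]
side knob 175 mean [0.5976 0.0805 0.1514] onz mean [0.5973 0.081  0.152 ] mid [0.5974 0.0805] [0.0272 0.0281]
side lid 360 [ 0.5812 -0.0294] [0.0546 0.0578]
side lid 444 [0.5489 0.0283] [0.0545 0.0561]
side lid 456 [0.5979 0.0805] [0.0545 0.0554]
side bowl rim 123 (array([0.6185, 0.021 ]), np.float64(0.02671842443590285)) [0.6159 0.0134 0.072 ] [0.0546 0.0454 0.    ]
 contour (array([0.6151, 0.0309]), np.float64(0.03301312988966949))
[[ 0.4194 -0.0004 -0.9078]
 [ 0.9078 -0.0012  0.4194]
 [-0.0013 -1.     -0.0001]]
t=0.10 pos [0.262  0.5671 0.2306] jaw 65.2deg grip 1.00 F [-0.7 -0.   0.2] offset [-2.0471  0.0059 -2.7109] turn [ 0.001  1.449 -0.001]
```

```bash
python3 -m pendant '{"offset":[[-0.1,0,-0.13],[-0.26,0,-0.35],[-0.44,0,-0.58],[-0.6,0,-0.8],[-0.75,0,-1],[-0.75,0,-1]],"turn":[[0,0.1,0],[0,0.25,0],[0,0.4,0],[0,0.56,0],[0,0.72,0],[0,0.72,0]]}' 60 40; python3 -c "
from h import *
print(go([.582,-.0315,.23],0))"
```

```text
clock: 0.85
position: [0.383, 0.3432, 0.2309]
ee_rot: [0.68, 0.197, -0.197, -0.678]
ft_force: [-0.3, 0.3, 1.1]
grip_width: 0.601
t=0.85 pos [0.383  0.3432 0.2309] jaw 32.3deg grip 0.60 F [-0.3  0.3  1.1] offset [-0.1616  0.0081 -2.1152] turn [ 0.002  0.719 -0.001]
```

```bash
python3 -m pendant '{"offset":[[-0.01,0,-0.15],[-0.03,0,-0.4],[-0.05,0,-0.65],[-0.07,0,-0.9],[-0.08,0,-1],[-0.08,0,-1]],"turn":[[0,0.12,0],[0,0.3,0],[0,0.5,0],[0,0.66,0],[0,0.72,0],[0,0.72,0]]}' ; python3 -c "
from h import *
print(go([.582,-.0315,.23],0))"
```

```text
clock: 1.6
position: [0.4766, 0.1655, 0.2311]
ee_rot: [0.708, -0.001, 0.0, -0.706]
ft_force: [-0.4, 0.4, -0.5]
grip_width: 0.6
t=1.60 pos [0.4766 0.1655 0.2311] jaw -0.1deg grip 0.60 F [-0.4  0.4 -0.5] offset [ 0.5283  0.0072 -0.9841] turn [ 0.003 -0.002 -0.   ]
```

```bash
python3 -m pendant '{"offset":[[0.08,0,-0.15],[0.22,0,-0.4],[0.36,0,-0.65],[0.47,0,-0.88],[0.53,0.01,-0.985],[0.53,0.01,-0.985],[0.53,0.01,-0.985]],"turn":[[0,0,0],[0,0,0],[0,0,0],[0,0,0],[0,0,0],[0,0,0],[0,0,0]]}' ; cat >> h.py <<'E'
def wrist(save=None):
    o=manip.get_obs();im,d=manip.camera("wrist")
    if save:cv2.imwrite(save,im[...,::-1])
    m=manip.camera_model("wrist");T=np.array(m["tool_from_camera"]);K=m["intrinsics"]
    v,u=np.mgrid[:400,:640];r=np.c_[u.ravel(),v.ravel(),np.ones(u.size)]@np.linalg.inv(K).T
    R=Ro.from_quat(o["ee_rot"]).as_matrix()
    P=((r*d.reshape(-1,1))@T[:3,:3].T+T[:3,3])@R.T+o["position"]
    return im,d,P.reshape(400,640,3)
def wknobs(im,d,P,z=.152,cs=("red","green","blue")):
    for c in cs:
        m=mask(im,c,110)&(d>0)
        if not m.any():continue
        k=m&(abs(P[...,2]-z)<.006)
        for b,a,ce in blobs(k,60):
            p=P[b];print(c,a,np.round(ce),"mean",p.mean(0),"mid",(np.percentile(p,1,0)+np.percentile(p,99,0))[:2]/2,np.ptp(p,0)[:2])
E
python3 -c "
from h import *
np.set_printoptions(precision=4,suppress=True)
print(go([.582,-.0315,.122],0))
wknobs(*wrist('pics/w1.png'))"
```

```text
clock: 2.48
position: [0.5822, -0.0289, 0.229]
ee_rot: [0.708, 0.0, -0.001, -0.707]
ft_force: [-0.5, 1.2, 1.0]
grip_width: 0.603
t=2.48 pos [ 0.5822 -0.0289  0.229 ] jaw 0.1deg grip 0.60 F [-0.5  1.2  1. ] offset [-0.0003  0.5352 -0.0122] turn [ 0.001  0.003 -0.001]
red 729 [324. 210.] mean [ 0.5829 -0.0314  0.1518] mid [ 0.5827 -0.032 ] [0.0251 0.0247]
green 1069 [347.  65.] mean [0.5993 0.0784 0.1519] mid [0.5993 0.0783] [0.0255 0.0254]
blue 865 [283. 138.] mean [0.5509 0.0267 0.152 ] mid [0.551  0.0268] [0.0249 0.0246]
```

View pics/w1.png

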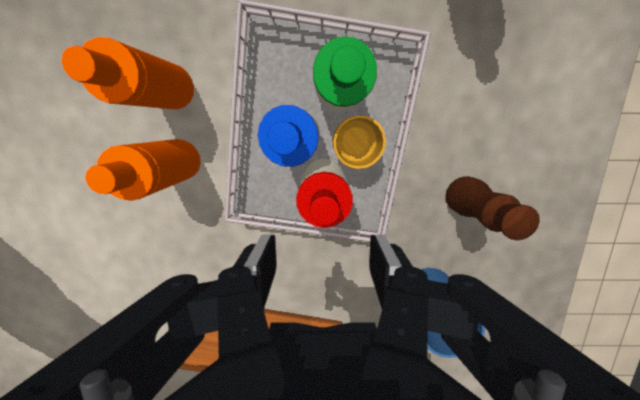

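The wrist view shows red at (324,210), blue (283,138), green (347,65) and the bowl (358,140). Its positions agree with the top camera to about 1 mm. I'll lower onto the red knob.

```bash
python3 -m pendant '{"offset":[[0,0.06,-0.015],[0,0.18,-0.015],[0,0.32,-0.015],[0,0.43,-0.015],[0,0.49,-0.015],[0,0.52,-0.015],[0,0.52,-0.015],[0,0.52,-0.015]],"turn":[[0,0,0],[0,0,0],[0,0,0],[0,0,0],[0,0,0],[0,0,0],[0,0,0],[0,0,0]]}' ; python3 -c "
from h import *
print(go([.5826,-.032,.125],0))"
```

```text
clock: 3.52
position: [0.5825, -0.0321, 0.126]
ee_rot: [0.707, 0.001, -0.001, -0.707]
ft_force: [-0.2, 0.0, 0.1]
grip_width: 0.599
t=3.52 pos [ 0.5825 -0.0321  0.126 ] jaw 0.1deg grip 0.60 F [-0.2  0.   0.1] offset [0.0005 0.0048 0.0005] turn [0.001 0.003 0.   ]
```

```bash
python3 -m pendant '{"offset":[[0,0,0],[0,0,0],[0,0,0],[0,0,0],[0,0,0]],"turn":[[0,0,0],[0,0,0],[0,0,0],[0,0,0],[0,0,0]]}' 10 50; python3 -m pendant '{"offset":[[0,-0.02,0],[0,-0.06,0],[0,-0.14,0],[0,-0.25,0],[0,-0.38,0],[0,-0.46,0],[0,-0.5,0],[0,-0.5,0]],"turn":[[0,0,0],[0,0,0],[0,0,0],[0,0,0],[0,0,0],[0,0,0],[0,0,0],[0,0,0]]}'; python3 -c "
from h import *
print(go([.558,-.3155,.23],0))"
```

```text
clock: 4.15
position: [0.5831, -0.0322, 0.1267]
ee_rot: [0.707, 0.002, -0.0, -0.707]
ft_force: [0.5, 0.1, 6.1]
grip_width: 0.29
clock: 5.15
position: [0.583, -0.032, 0.2268]
ee_rot: [0.707, 0.002, -0.0, -0.707]
ft_force: [-0.2, 0.4, -2.6]
grip_width: 0.287
t=5.15 pos [ 0.583  -0.032   0.2268] jaw 0.1deg grip 0.29 F [-0.2  0.4 -2.6] offset [-0.1285 -0.0152 -1.4171] turn [0.001 0.003 0.003]
```

```bash
python3 -m pendant '{"offset":[[-0.005,0,-0.05],[-0.015,0,-0.16],[-0.03,0,-0.33],[-0.045,0,-0.5],[-0.06,0,-0.67],[-0.075,0,-0.84],[-0.09,0,-1]],"turn":[[0,0,0],[0,0,0],[0,0,0],[0,0,0],[0,0,0],[0,0,0],[0,0,0]]}';  python3 -c "
from h import *
print(go([.558,-.3155,.131],0))"
```

```text
clock: 6.02
position: [0.5645, -0.234, 0.2261]
ee_rot: [0.707, 0.001, -0.0, -0.707]
ft_force: [0.3, -0.0, -2.2]
grip_width: 0.289
t=6.03 pos [ 0.5645 -0.234   0.2261] jaw 0.1deg grip 0.29 F [ 0.3 -0.  -2.2] offset [-0.0337  0.476  -0.4069] turn [0.001 0.002 0.001]
```

```bash
python3 -m pendant '{"offset":[[-0.01,0,-0.12],[-0.025,0,-0.27],[-0.034,0,-0.38],[-0.034,0.06,-0.407],[-0.034,0.18,-0.407],[-0.034,0.3,-0.407],[-0.034,0.38,-0.407],[-0.034,0.43,-0.407],[-0.034,0.455,-0.407],[-0.034,0.465,-0.407],[-0.034,0.475,-0.407],[-0.034,0.475,-0.407]],"turn":[[0,0,0],[0,0,0],[0,0,0],[0,0,0],[0,0,0],[0,0,0],[0,0,0],[0,0,0],[0,0,0],[0,0,0],[0,0,0],[0,0,0]]}';  python3 -c "
from h import *
print(go([.558,-.3155,.1295],0))"
```

```text
clock: 7.52
position: [0.558, -0.3156, 0.1314]
ee_rot: [0.707, 0.001, -0.0, -0.707]
ft_force: [0.7, -0.7, -1.7]
grip_width: 0.284
t=7.53 pos [ 0.558  -0.3156  0.1314] jaw 0.1deg grip 0.28 F [ 0.7 -0.7 -1.7] offset [-0.0002  0.0097  0.0004] turn [0.001 0.002 0.002]
```

```bash
python3 -m pendant '{"offset":[[0,0.005,0],[0,0.009,0],[0,0.011,0],[0,0.011,0]],"turn":[[0,0,0],[0,0,0],[0,0,0],[0,0,0]]}';  python3 -c "
from h import *
print(go([.558,-.3155,.1295],0))"
```

```text
clock: 8.02
position: [0.5583, -0.3157, 0.1298]
ee_rot: [0.708, 0.001, 0.0, -0.707]
ft_force: [0.1, 0.2, 3.5]
grip_width: 0.285
t=8.03 pos [ 0.5583 -0.3157  0.1298] jaw 0.1deg grip 0.29 F [0.1 0.2 3.5] offset [-0.0016  0.0013  0.0012] turn [0.002 0.002 0.002]
```

Contact: the force went from about -2 to +3.5 N at the expected height. I'll release and retreat.

```bash
python3 -m pendant '{"offset":[[0,0,0],[0,0,0],[0,0,0],[0,-0.05,0],[0,-0.16,0],[0,-0.32,0],[0,-0.44,0],[0,-0.48,0]],"turn":[[0,0,0],[0,0,0],[0,0,0],[0,0,0],[0,0,0],[0,0,0],[0,0,0],[0,0,0]]}' 60;  python3 -m pendant '{"offset":[[0,0,0.15],[-0.005,0,0.4],[-0.01,0,0.68],[-0.015,0,0.9],[-0.02,0,1],[-0.02,0,1]],"turn":[[0,0,0],[0,0,0],[0,0,0],[0,0,0],[0,0,0],[0,0,0]]}' ;python3 -c "
from h import *
print(go([.5505,.0265,.129],0))"
```

```text
clock: 9.02
position: [0.5587, -0.3162, 0.2279]
ee_rot: [0.708, 0.002, 0.001, -0.706]
ft_force: [0.6, 0.2, -0.2]
grip_width: 0.601
clock: 9.78
position: [0.5543, -0.1144, 0.227]
ee_rot: [0.708, 0.003, -0.0, -0.707]
ft_force: [-0.5, -0.4, 0.1]
grip_width: 0.605
t=9.78 pos [ 0.5543 -0.1144  0.227 ] jaw 0.3deg grip 0.60 F [-0.5 -0.4  0.1] offset [-0.0178  0.4887  0.7052] turn [0.002 0.006 0.005]
```

```bash
python3 -m pendant '{"offset":[[0,0,0.15],[-0.01,0,0.37],[-0.018,0,0.58],[-0.018,0,0.69],[-0.018,0.05,0.705],[-0.018,0.17,0.705],[-0.018,0.31,0.705],[-0.018,0.42,0.705],[-0.018,0.465,0.705],[-0.018,0.485,0.705],[-0.018,0.489,0.705],[-0.018,0.489,0.705]],"turn":[[0,0,0],[0,0,0],[0,0,0],[0,0,0],[0,0.006,0.005],[0,0.006,0.005],[0,0.006,0.005],[0,0.006,0.005],[0,0.006,0.005],[0,0.006,0.005],[0,0.006,0.005],[0,0.006,0.005]]}' ;python3 -m pendant '{"offset":[[0,0,0],[0,0,0],[0,0,0],[0,0,0],[0,0,0]],"turn":[[0,0,0],[0,0,0],[0,0,0],[0,0,0],[0,0,0]]}' 10 50;python3 -c "
from h import *
print(go([.479,-.301,.229],0))"
```

```text
clock: 11.28
position: [0.5508, 0.0264, 0.1296]
ee_rot: [0.708, 0.0, 0.0, -0.707]
ft_force: [-0.6, -0.9, -0.6]
grip_width: 0.599
clock: 11.9
position: [0.5514, 0.0265, 0.1303]
ee_rot: [0.707, 0.001, 0.001, -0.707]
ft_force: [0.2, 0.8, 6.5]
grip_width: 0.285
t=11.90 pos [0.5514 0.0265 0.1303] jaw -0.0deg grip 0.29 F [0.2 0.8 6.5] offset [-0.3607 -0.4927 -1.6379] turn [ 0.001 -0.     0.003]
```

```bash
python3 -m pendant '{"offset":[[0,-0.02,0],[0,-0.06,0],[0,-0.14,0],[0,-0.26,0],[0,-0.4,0],[-0.02,-0.47,-0.05],[-0.05,-0.49,-0.2],[-0.09,-0.49,-0.38],[-0.13,-0.49,-0.55],[-0.17,-0.49,-0.72],[-0.2,-0.49,-0.88],[-0.22,-0.49,-1]],"turn":[[0,0,0],[0,0,0],[0,0,0],[0,0,0],[0,0,0],[0,0,0],[0,0,0],[0,0,0],[0,0,0],[0,0,0],[0,0,0],[0,0,0]]}' ;python3 -c "
from h import *
print(go([.479,-.301,.1345],0))"
```

```text
clock: 13.4
position: [0.5059, -0.1757, 0.2285]
ee_rot: [0.707, 0.0, 0.001, -0.707]
ft_force: [-0.9, -0.1, -3.1]
grip_width: 0.287
t=13.40 pos [ 0.5059 -0.1757  0.2285] jaw -0.1deg grip 0.29 F [-0.9 -0.1 -3.1] offset [-0.1343  0.4705 -0.6263] turn [ 0.001 -0.002  0.003]
```

```bash
python3 -m pendant '{"offset":[[-0.03,0,-0.16],[-0.07,0,-0.35],[-0.11,0,-0.52],[-0.134,0,-0.61],[-0.134,0.06,-0.627],[-0.134,0.18,-0.627],[-0.134,0.3,-0.627],[-0.134,0.39,-0.627],[-0.134,0.44,-0.627],[-0.134,0.46,-0.627],[-0.134,0.47,-0.627],[-0.134,0.47,-0.627]],"turn":[[0,0,0],[0,0,0],[0,0,0],[0,0,0],[0,0,0],[0,0,0],[0,0,0],[0,0,0],[0,0,0],[0,0,0],[0,0,0],[0,0,0]]}'; python3 -m pendant '{"offset":[[0,0.004,0],[0,0.008,0],[0,0.009,0],[0,0.009,0]],"turn":[[0,0,0],[0,0,0],[0,0,0],[0,0,0]]}';  python3 -c "
from h import *
print(go([.479,-.301,.1325],0))"
```

```text
clock: 14.9
position: [0.4793, -0.3013, 0.135]
ee_rot: [0.708, 0.0, 0.002, -0.707]
ft_force: [0.8, 0.4, -3.0]
grip_width: 0.284
clock: 15.4
position: [0.4794, -0.3014, 0.1334]
ee_rot: [0.708, 0.0, 0.002, -0.707]
ft_force: [0.1, 0.6, -0.7]
grip_width: 0.286
t=15.40 pos [ 0.4794 -0.3014  0.1334] jaw -0.1deg grip 0.29 F [ 0.1  0.6 -0.7] offset [-0.002   0.0044  0.0018] turn [ 0.002 -0.002  0.004]
```

```bash
python3 -m pendant '{"offset":[[0,0.005,0],[0,0.005,0]],"turn":[[0,0,0],[0,0,0]]}'; python3 -m pendant '{"offset":[[0,0,0],[0,0,0],[0,0,0],[0,-0.05,0],[0,-0.16,0],[0,-0.32,0],[0,-0.44,0],[0,-0.48,0]],"turn":[[0,0,0],[0,0,0],[0,0,0],[0,0,0],[0,0,0],[0,0,0],[0,0,0],[0,0,0]]}' 60;  python3 -m pendant '{"offset":[[0.04,0,0.15],[0.12,0,0.4],[0.2,0,0.68],[0.28,0,0.9],[0.31,0,1],[0.31,0,1]],"turn":[[0,0,0],[0,0,0],[0,0,0],[0,0,0],[0,0,0],[0,0,0]]}' ;python3 -c "
from h import *
print(go([.599,.0785,.129],0))"
```

```text
clock: 15.65
position: [0.4798, -0.3016, 0.1334]
ee_rot: [0.708, 0.001, 0.002, -0.707]
ft_force: [-2.6, 1.9, 7.4]
grip_width: 0.279
clock: 16.65
position: [0.4799, -0.3019, 0.2312]
ee_rot: [0.708, 0.002, 0.003, -0.706]
ft_force: [-0.4, -0.6, -0.8]
grip_width: 0.603
clock: 17.4
position: [0.5424, -0.1003, 0.2305]
ee_rot: [0.708, 0.002, 0.002, -0.706]
ft_force: [0.6, -0.6, -0.1]
grip_width: 0.603
t=17.40 pos [ 0.5424 -0.1003  0.2305] jaw 0.1deg grip 0.60 F [ 0.6 -0.6 -0.1] offset [0.2812 0.5069 0.8947] turn [0.003 0.001 0.007]
```

```bash
python3 -m pendant '{"offset":[[0.05,0,0.15],[0.13,0,0.4],[0.21,0,0.66],[0.27,0,0.85],[0.281,0.05,0.895],[0.281,0.17,0.895],[0.281,0.31,0.895],[0.281,0.42,0.895],[0.281,0.475,0.895],[0.281,0.495,0.895],[0.281,0.506,0.895],[0.281,0.506,0.895]],"turn":[[0,0,0],[0,0,0],[0,0,0],[0,0,0],[0.003,0,0.007],[0.003,0,0.007],[0.003,0,0.007],[0.003,0,0.007],[0.003,0,0.007],[0.003,0,0.007],[0.003,0,0.007],[0.003,0,0.007]]}' ;python3 -m pendant '{"offset":[[0,0,0],[0,0,0],[0,0,0],[0,0,0],[0,0,0]],"turn":[[0,0,0],[0,0,0],[0,0,0],[0,0,0],[0,0,0]]}' 10 50;python3 -c "
from h import *
print(go([.400,-.286,.229],0))"
```

```text
clock: 18.9
position: [0.5993, 0.0785, 0.1297]
ee_rot: [-0.707, -0.001, 0.0, 0.707]
ft_force: [0.1, -0.5, 0.2]
grip_width: 0.6
clock: 19.52
position: [0.5998, 0.0786, 0.1304]
ee_rot: [-0.707, -0.001, -0.0, 0.707]
ft_force: [0.2, 0.9, 6.5]
grip_width: 0.283
t=19.52 pos [0.5998 0.0786 0.1304] jaw 0.1deg grip 0.28 F [0.2 0.9 6.5] offset [-1.0001 -0.4963 -1.8215] turn [-0.001  0.001  0.003]
```

```bash
python3 -m pendant '{"offset":[[0,-0.02,0],[0,-0.06,0],[0,-0.14,0],[0,-0.26,0],[0,-0.4,0],[-0.03,-0.47,-0.05],[-0.11,-0.49,-0.2],[-0.21,-0.49,-0.38],[-0.3,-0.49,-0.55],[-0.39,-0.49,-0.72],[-0.48,-0.49,-0.88],[-0.55,-0.49,-1]],"turn":[[0,0,0],[0,0,0],[0,0,0],[0,0,0],[0,0,0],[0,0,0],[0,0,0],[0,0,0],[0,0,0],[0,0,0],[0,0,0],[0,0,0]]}' ;python3 -c "
from h import *
print(go([.400,-.286,.1345],0))"
```

```text
clock: 21.02
position: [0.4882, -0.1238, 0.2281]
ee_rot: [-0.707, -0.0, -0.001, 0.707]
ft_force: [-0.2, -0.3, -1.0]
grip_width: 0.288
t=21.02 pos [ 0.4882 -0.1238  0.2281] jaw -0.1deg grip 0.29 F [-0.2 -0.3 -1. ] offset [-0.441   0.4662 -0.8118] turn [-0.001 -0.001  0.002]
```

```bash
python3 -m pendant '{"offset":[[-0.08,0,-0.15],[-0.18,0,-0.33],[-0.28,0,-0.52],[-0.38,0,-0.7],[-0.44,0.03,-0.8],[-0.441,0.16,-0.812],[-0.441,0.29,-0.812],[-0.441,0.38,-0.812],[-0.441,0.43,-0.812],[-0.441,0.455,-0.812],[-0.441,0.466,-0.812],[-0.441,0.466,-0.812]],"turn":[[0,0,0],[0,0,0],[0,0,0],[0,0,0],[0,0,0],[0,0,0],[0,0,0],[0,0,0],[0,0,0],[0,0,0],[0,0,0],[0,0,0]]}'; python3 -m pendant '{"offset":[[0,0.005,0],[0,0.01,0],[0,0.012,0],[0,0.012,0]],"turn":[[0,0,0],[0,0,0],[0,0,0],[0,0,0]]}';  python3 -c "
from h import *
print(go([.400,-.286,.1325],0))"
```

```text
clock: 22.52
position: [0.4001, -0.2862, 0.1349]
ee_rot: [-0.707, -0.001, -0.001, 0.707]
ft_force: [0.3, -0.2, -1.8]
grip_width: 0.287
clock: 23.02
position: [0.4008, -0.2864, 0.1334]
ee_rot: [-0.707, -0.001, -0.002, 0.707]
ft_force: [-0.6, 0.9, 6.7]
grip_width: 0.282
t=23.02 pos [ 0.4008 -0.2864  0.1334] jaw -0.0deg grip 0.28 F [-0.6  0.9  6.7] offset [-0.0042  0.0044  0.0021] turn [-0.001 -0.001  0.005]
```

```bash
python3 -m pendant '{"offset":[[0,0,0],[0,0,0],[0,0,0],[0,-0.05,0],[0,-0.16,0],[0,-0.32,0],[0,-0.44,0],[0,-0.48,0]],"turn":[[0,0,0],[0,0,0],[0,0,0],[0,0,0],[0,0,0],[0,0,0],[0,0,0],[0,0,0]]}' 60;  python3 -m pendant '{"offset":[[0.09,0,0.15],[0.24,0,0.4],[0.42,0,0.68],[0.56,0,0.9],[0.6,0,1],[0.6,0,1]],"turn":[[0,-0.1,0],[0,-0.3,0],[0,-0.5,0],[0,-0.75,0],[0,-0.98,0],[0,-1,0]]}' 100;python3 -c "
from h import *
im,d=manip.camera('top');cv2.imwrite('pics/top1.png',im[180:310,230:500][...,::-1].repeat(2,0).repeat(2,1))
print(go([.619,.018,.16],np.pi/2))"
```

```text
clock: 24.02
position: [0.401, -0.2869, 0.2311]
ee_rot: [-0.707, -0.002, -0.003, 0.707]
ft_force: [-0.3, 0.9, -1.5]
grip_width: 0.598
clock: 24.78
position: [0.5213, -0.0853, 0.231]
ee_rot: [0.654, 0.273, -0.27, -0.652]
ft_force: [0.8, -0.4, 0.0]
grip_width: 1.004
t=24.82 pos [ 0.5208 -0.0871  0.2313] jaw 44.9deg grip 1.00 F [-0.1  0.1  0.8] offset [0.7176 0.3586 0.027 ] turn [ 0.006 -1.002  0.002]
```

View pics/top1.png

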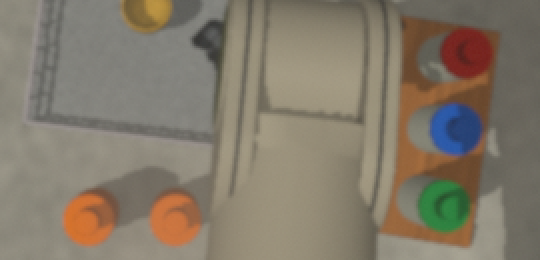

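All three canisters stand upright in a row on the board: red (467,52), blue (456,128), green (443,206). Next is the bowl at (147,10).

```bash
python3 -m pendant '{"offset":[[0.1,0,0],[0.3,0,0.01],[0.5,0,0.02],[0.66,0,0.027],[0.717,0,0.027],[0.717,0,0.027],[0.717,0,0.027]],"turn":[[0,-0.15,0],[0,-0.35,0],[0,-0.55,0],[0,-0.77,0],[0,-0.96,0],[0,-1,0],[0,-1,0]]}';python3 -c "
from h import *
np.set_printoptions(precision=4,suppress=True)
im,d,P=wrist('pics/w2.png');h=hue(im)
m=(h[...,0]>15)&(h[...,0]<34)&(h[...,1]>100)&(abs(P[...,2]-.072)<.006)&(d>0)
p=P[m];print(len(p),fitc(p[:,:2]),p[:,:2].min(0),p[:,:2].max(0))
print(go([.619,.018,.043],np.pi/2))"
```

```text
clock: 25.7
position: [0.6181, 0.016, 0.2319]
ee_rot: [0.503, 0.499, -0.497, -0.5]
ft_force: [-0.2, -0.6, -0.3]
grip_width: 0.996
471 (array([0.6195, 0.0181]), np.float64(0.026107631200986327)) [ 0.5921 -0.0096] [0.6469 0.0453]
t=25.75 pos [0.6181 0.0162 0.2319] jaw 89.6deg grip 1.00 F [-0.1 -0.5  1.2] offset [0.0094 0.9446 0.0005] turn [ 0.007 -0.009 -0.001]
```

View pics/w2.png

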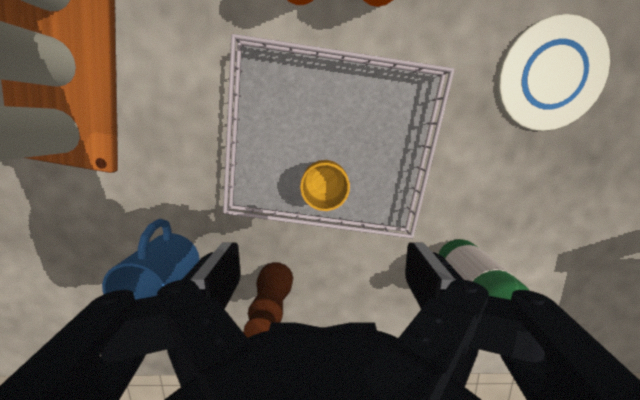

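The wrist view shows the bowl at (325,185) with clear room around it. The measured centre of (0.6195, 0.018) agrees with the other views.

```bash
python3 -m pendant '{"offset":[[0.009,0.06,0],[0.009,0.2,0],[0.009,0.38,0],[0.009,0.55,-0.002],[0.009,0.7,-0.002],[0.009,0.81,-0.002],[0.009,0.88,-0.002],[0.009,0.92,-0.002],[0.009,0.94,-0.002],[0.009,0.945,-0.002],[0.009,0.945,-0.002]],"turn":[[0.007,-0.009,0],[0.007,-0.009,0],[0.007,-0.009,0],[0.007,-0.009,0],[0.007,-0.009,0],[0.007,-0.009,0],[0.007,-0.009,0],[0.007,-0.009,0],[0.007,-0.009,0],[0.007,-0.009,0],[0.007,-0.009,0]]}'; python3 -m pendant '{"offset":[[0,0,0],[0,0,0],[0,0,0],[0,0,0],[0,0,0]],"turn":[[0,0,0],[0,0,0],[0,0,0],[0,0,0],[0,0,0]]}' 40 35;python3 -c "
from h import *
print(go([.4969,.2985,.16],np.pi/2))"
```

```text
clock: 27.12
position: [0.6199, 0.018, 0.0435]
ee_rot: [0.5, 0.5, -0.5, -0.5]
ft_force: [-0.5, 0.0, -0.6]
grip_width: 0.995
clock: 27.75
position: [0.6203, 0.018, 0.0442]
ee_rot: [0.5, 0.5, -0.5, -0.5]
ft_force: [-1.4, 0.1, 6.3]
grip_width: 0.649
t=27.75 pos [0.6203 0.018  0.0442] jaw 90.0deg grip 0.65 F [-1.4  0.1  6.3] offset [ 1.4025 -0.5804  0.6159] turn [ 0.002  0.    -0.   ]
```

```bash
python3 -m pendant '{"offset":[[0,-0.02,0],[0,-0.06,0],[0,-0.14,0],[0,-0.26,0],[0,-0.4,0.01],[0.03,-0.5,0.03],[0.13,-0.55,0.1],[0.29,-0.57,0.2],[0.46,-0.57,0.3],[0.63,-0.57,0.38],[0.8,-0.57,0.45],[0.95,-0.57,0.52]],"turn":[[0,0,0],[0,0,0],[0,0,0],[0,0,0],[0,0,0],[0,0,0],[0,0,0],[0,0,0],[0,0,0],[0,0,0],[0,0,0],[0,0,0]]}' ;python3 -c "
from h import *
im,d,P=wrist('pics/w3.png');h=hue(im)
m=(h[...,1]<60)&(h[...,2]>150)&(abs(P[...,2]-.008)<.006)&(d>0)
b=max(blobs(m),key=lambda b:b[1])[0];ct=max(cv2.findContours(b.astype(np.uint8),0,1)[0],key=len)[:,0]
p=P[ct[:,1],ct[:,0]];p=p[abs(p[:,2]-.008)<.008];print('plate',len(p),fitc(p[:,:2]),p.min(0),p.max(0))
print(go([.4969,.2985,.042],np.pi/2))"
```

```text
clock: 29.25
position: [0.5151, 0.2098, 0.1586]
ee_rot: [0.5, 0.501, -0.5, -0.499]
ft_force: [0.9, 0.5, -1.2]
grip_width: 0.649
plate 344 (array([0.49673525, 0.29795868]), np.float64(0.06469528934919226)) [0.43183792 0.23337695 0.0037487 ] [0.56205079 0.36316318 0.00972857]
t=29.30 pos [0.5129 0.2146 0.1584] jaw 90.3deg grip 0.65 F [-1.8  5.4 -1.4] offset [0.4186 0.5829 0.0777] turn [0.001 0.008 0.003]
```

View pics/w3.png

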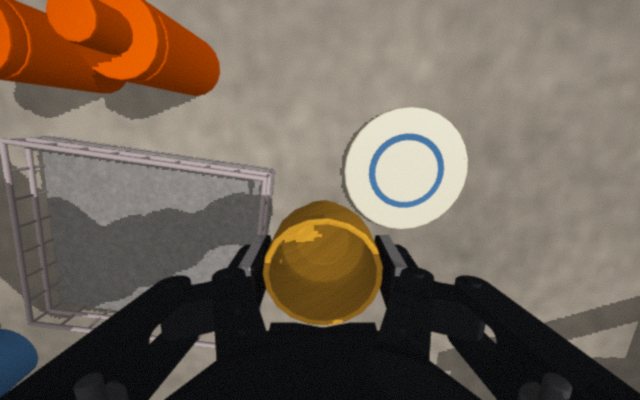

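The bowl is held level in the fingers at (322,270). The plate at (405,168) measures (0.4968, 0.298), in agreement with the top view.

```bash
python3 -m pendant '{"offset":[[0.12,0,0.02],[0.25,0,0.045],[0.36,0,0.065],[0.417,0.02,0.077],[0.417,0.12,0.077],[0.417,0.26,0.077],[0.417,0.39,0.077],[0.417,0.48,0.077],[0.417,0.54,0.077],[0.417,0.565,0.077],[0.417,0.575,0.077],[0.417,0.58,0.077]],"turn":[[0,0,0],[0,0,0],[0,0,0],[0,0,0],[0,0.008,0],[0,0.008,0],[0,0.008,0],[0,0.008,0],[0,0.008,0],[0,0.008,0],[0,0.008,0],[0,0.008,0]]}';python3 -m pendant '{"offset":[[0,0.005,0],[0,0.01,0],[0,0.012,0],[0,0.012,0]],"turn":[[0,0,0],[0,0,0],[0,0,0],[0,0,0]]}'; python3 -c "
from h import *
print(go([.4972,.298,.0395],np.pi/2))"
```

```text
clock: 30.8
position: [0.4974, 0.2984, 0.0431]
ee_rot: [0.5, 0.501, -0.499, -0.5]
ft_force: [0.4, -0.1, -2.5]
grip_width: 0.647
clock: 31.3
position: [0.4974, 0.2984, 0.0407]
ee_rot: [0.5, 0.501, -0.499, -0.5]
ft_force: [-0.3, 0.4, -1.4]
grip_width: 0.651
t=31.30 pos [0.4974 0.2984 0.0407] jaw 90.0deg grip 0.65 F [-0.3  0.4 -1.4] offset [-0.0022  0.006   0.0009] turn [ 0.001 -0.     0.004]
```

```bash
python3 -m pendant '{"offset":[[0,0.006,0],[0,0.008,0],[0,0.008,0]],"turn":[[0,0,0],[0,0,0],[0,0,0]]}'; python3 -c "
from h import *
print(go([.4972,.298,.0395],np.pi/2))"
```

```text
clock: 31.68
position: [0.4978, 0.2986, 0.0402]
ee_rot: [0.5, 0.501, -0.499, -0.501]
ft_force: [-3.5, -1.5, 10.0]
grip_width: 0.649
t=31.68 pos [0.4978 0.2986 0.0402] jaw 90.0deg grip 0.65 F [-3.5 -1.5 10. ] offset [-0.0028  0.0034  0.003 ] turn [ 0.002 -0.001  0.004]
```

```bash
python3 -m pendant '{"offset":[[0,-0.004,0],[0,-0.004,0],[0,-0.004,0],[0,-0.004,0],[0,-0.05,0],[0,-0.18,0],[0,-0.4,0],[0,-0.65,0],[0,-0.85,0],[0,-0.93,0],[0,-0.94,0]],"turn":[[0,0,0],[0,0,0],[0,0,0],[0,0,0],[0,0,0],[0,0,0],[0,0,0],[0,0,0],[0,0,0],[0,0,0],[0,0,0]]}' 100;python3 -c "
from h import *
np.set_printoptions(precision=4,suppress=True)
im,d,P=wrist('pics/w4.png');h=hue(im)
for lo,hi in((.062,.074),):
  m=(h[...,0]>15)&(h[...,0]<34)&(h[...,1]>100)&(P[...,2]>lo)&(P[...,2]<hi)&(d>0)
  p=P[m];print(len(p),fitc(p[:,:2]),p.min(0),p.max(0))
m=(h[...,1]<60)&(h[...,2]>150)&(abs(P[...,2]-.008)<.006)&(d>0)
ct=max(cv2.findContours(m.astype(np.uint8),0,1)[0],key=len)[:,0]
print(go([.558,-.3155,.23],0))"
```

```text
clock: 33.05
position: [0.4976, 0.2981, 0.2288]
ee_rot: [0.5, 0.502, -0.498, -0.5]
ft_force: [-0.8, 0.0, 0.4]
grip_width: 1.002
452 (array([0.4973, 0.2985]), np.float64(0.02608836341109005)) [0.47   0.2711 0.062 ] [0.5254 0.3249 0.07  ]
t=33.10 pos [0.4973 0.2978 0.2278] jaw 90.0deg grip 1.00 F [-0.6 -0.3 -0.7] offset [-3.0665 -0.0202 -0.305 ] turn [-0.002  1.999  0.004]
```

View pics/w4.png

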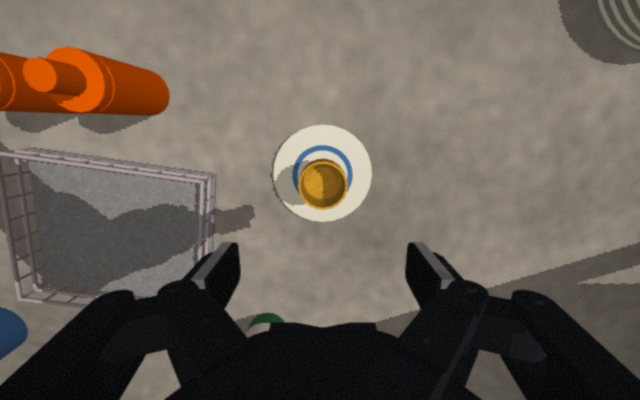

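The bowl is upright and centred on the plate at (322,185), less than 1 mm from the plate centre. Next I'll put the canisters back, green first.

```bash
python3 -m pendant '{"offset":[[-0.15,0,0.02],[-0.4,0,0.05],[-0.65,0,0.1],[-0.9,0,0.13],[-1,0,0.15],[-1,0,0.15]],"turn":[[0,0.15,0],[0,0.36,0],[0,0.57,0],[0,0.78,0],[0,0.98,0],[0,1,0]]}' 60 50;python3 -c "
from h import *
print(go([.4005,-.2865,.229],0))"
```

```text
clock: 33.85
position: [0.4665, 0.0965, 0.2259]
ee_rot: [-0.653, -0.27, 0.269, 0.655]
ft_force: [0.4, 0.7, 0.5]
grip_width: 0.602
t=33.85 pos [0.4665 0.0965 0.2259] jaw 44.8deg grip 0.60 F [0.4 0.7 0.5] offset [-1.5837 -0.0202 -1.1256] turn [-0.003  0.996  0.001]
```

```bash
python3 -m pendant '{"offset":[[-0.15,-0.01,-0.1],[-0.4,-0.02,-0.28],[-0.65,-0.02,-0.46],[-0.9,-0.02,-0.64],[-1,-0.02,-0.71],[-1,-0.02,-0.71]],"turn":[[0,0.15,0],[0,0.36,0],[0,0.57,0],[0,0.78,0],[0,0.98,0],[0,1,0]]}';python3 -c "
from h import *
np.set_printoptions(precision=4,suppress=True)
wknobs(*wrist('pics/w5.png'),z=.155)
print(go([.4005,-.2865,.1325],0))"
```

```text
clock: 34.6
position: [0.4246, -0.1458, 0.2287]
ee_rot: [-0.706, 0.002, -0.001, 0.708]
ft_force: [-0.1, 0.7, 0.4]
grip_width: 0.603
red 411 [459. 372.] mean [ 0.5561 -0.3133  0.1541] mid [ 0.557 -0.315] [0.0247 0.0246]
t=34.65 pos [ 0.425  -0.1443  0.2287] jaw -0.0deg grip 0.60 F [-0.3  0.4 -0.4] offset [-0.1215  0.4798 -0.712 ] turn [-0.003 -0.    -0.002]
```

```bash
python3 -m pendant '{"offset":[[-0.03,0,-0.15],[-0.07,0,-0.38],[-0.11,0,-0.6],[-0.121,0,-0.7],[-0.121,0.05,-0.712],[-0.121,0.17,-0.712],[-0.121,0.31,-0.712],[-0.121,0.41,-0.712],[-0.121,0.455,-0.712],[-0.121,0.475,-0.712],[-0.121,0.48,-0.712],[-0.121,0.48,-0.712]],"turn":[[0,0,0],[0,0,0],[0,0,0],[0,0,0],[0,0,0],[0,0,0],[0,0,0],[0,0,0],[0,0,0],[0,0,0],[0,0,0],[0,0,0]]}' ;python3 -m pendant '{"offset":[[0,0,0],[0,0,0],[0,0,0],[0,0,0],[0,0,0]],"turn":[[0,0,0],[0,0,0],[0,0,0],[0,0,0],[0,0,0]]}' 10 50;python3 -c "
from h import *
print(go([.5995,.0785,.232],0))"
```

```text
clock: 36.15
position: [0.4009, -0.2865, 0.1329]
ee_rot: [-0.706, 0.0, 0.0, 0.708]
ft_force: [0.1, -0.5, -0.8]
grip_width: 0.6
clock: 36.78
position: [0.4014, -0.2867, 0.1334]
ee_rot: [-0.706, -0.0, -0.0, 0.708]
ft_force: [-0.3, 0.8, 5.6]
grip_width: 0.283
t=36.77 pos [ 0.4014 -0.2867  0.1334] jaw 0.0deg grip 0.28 F [-0.3  0.8  5.6] offset [ 0.9908 -0.489   1.8268] turn [-0.002  0.     0.   ]
```

```bash
python3 -m pendant '{"offset":[[0,-0.02,0],[0,-0.06,0],[0,-0.14,0],[0,-0.26,0],[0,-0.4,0],[0.03,-0.47,0.05],[0.1,-0.49,0.2],[0.2,-0.49,0.38],[0.29,-0.49,0.55],[0.38,-0.49,0.72],[0.47,-0.49,0.88],[0.54,-0.49,1]],"turn":[[0,0,0],[0,0,0],[0,0,0],[0,0,0],[0,0,0],[0,0,0],[0,0,0],[0,0,0],[0,0,0],[0,0,0],[0,0,0],[0,0,0]]}' ;python3 -c "
from h import *
print(go([.5990,.0785,.134],0))"
```

```text
clock: 38.28
position: [0.5101, -0.0854, 0.2327]
ee_rot: [-0.706, -0.001, -0.0, 0.708]
ft_force: [0.1, -0.8, -2.7]
grip_width: 0.283
t=38.27 pos [ 0.5101 -0.0854  0.2327] jaw 0.1deg grip 0.28 F [ 0.1 -0.8 -2.7] offset [0.4446 0.4959 0.8182] turn [-0.003  0.001  0.002]
```

```bash
python3 -m pendant '{"offset":[[0.08,0,0.15],[0.17,0,0.32],[0.27,0,0.5],[0.37,0,0.68],[0.445,0,0.8],[0.446,0.06,0.818],[0.446,0.19,0.818],[0.446,0.32,0.818],[0.446,0.42,0.818],[0.446,0.47,0.818],[0.446,0.49,0.818],[0.446,0.495,0.818]],"turn":[[0,0,0],[0,0,0],[0,0,0],[0,0,0],[0,0,0],[0,0,0],[0,0,0],[0,0,0],[0,0,0],[0,0,0],[0,0,0],[0,0,0]]}'; python3 -m pendant '{"offset":[[0,0.008,0],[0,0.014,0],[0,0.018,0],[0,0.018,0]],"turn":[[0,0,0],[0,0,0],[0,0,0],[0,0,0]]}';  python3 -c "
from h import *
print(go([.5993,.0785,.1304],0))"
```

```text
clock: 39.78
position: [0.5995, 0.0783, 0.1346]
ee_rot: [-0.706, -0.001, -0.0, 0.708]
ft_force: [0.4, 0.3, -1.9]
grip_width: 0.283
clock: 40.28
position: [0.5995, 0.0783, 0.131]
ee_rot: [-0.706, -0.001, -0.0, 0.708]
ft_force: [0.0, -0.4, -3.4]
grip_width: 0.285
t=40.27 pos [0.5995 0.0783 0.131 ] jaw 0.0deg grip 0.29 F [ 0.  -0.4 -3.4] offset [-0.001   0.0031  0.0012] turn [-0.003  0.001  0.002]
```

```bash
python3 -m pendant '{"offset":[[0,0.004,0],[0,0.007,0],[0,0.007,0]],"turn":[[0,0,0],[0,0,0],[0,0,0]]}'; python3 -c "
from h import *
print(go([.5993,.0785,.1304],0))"
```

```text
clock: 40.65
position: [0.6001, 0.0783, 0.1305]
ee_rot: [-0.706, -0.001, -0.001, 0.708]
ft_force: [-0.7, -0.5, 4.6]
grip_width: 0.287
t=40.65 pos [0.6001 0.0783 0.1305] jaw 0.0deg grip 0.29 F [-0.7 -0.5  4.6] offset [-0.0039  0.0005  0.001 ] turn [-0.003  0.001  0.004]
```

```bash
python3 -m pendant '{"offset":[[0,0,0],[0,0,0],[0,0,0],[0,-0.05,0],[0,-0.16,0],[0,-0.32,0],[0,-0.44,0],[0,-0.5,0]],"turn":[[0,0,0],[0,0,0],[0,0,0],[0,0,0],[0,0,0],[0,0,0],[0,0,0],[0,0,0]]}' 60;  python3 -m pendant '{"offset":[[-0.04,0,-0.15],[-0.12,0,-0.4],[-0.2,0,-0.68],[-0.28,0,-0.9],[-0.31,0,-1],[-0.31,0,-1]],"turn":[[0,0,0],[0,0,0],[0,0,0],[0,0,0],[0,0,0],[0,0,0]]}' ;python3 -c "
from h import *
print(go([.4797,-.3017,.1325],0))"
```

```text
clock: 41.65
position: [0.6003, 0.078, 0.2324]
ee_rot: [-0.706, -0.002, -0.002, 0.708]
ft_force: [-0.8, -0.1, -0.0]
grip_width: 0.6
clock: 42.4
position: [0.5377, -0.1237, 0.2315]
ee_rot: [-0.706, -0.001, -0.003, 0.708]
ft_force: [-0.8, 0.5, 0.0]
grip_width: 0.599
t=42.40 pos [ 0.5377 -0.1237  0.2315] jaw -0.2deg grip 0.60 F [-0.8  0.5  0. ] offset [-0.2902  0.4907 -0.8924] turn [-0.004 -0.003  0.006]
```

```bash
python3 -m pendant '{"offset":[[-0.05,0,-0.15],[-0.13,0,-0.4],[-0.22,0,-0.66],[-0.28,0,-0.85],[-0.29,0.05,-0.892],[-0.29,0.17,-0.892],[-0.29,0.31,-0.892],[-0.29,0.41,-0.892],[-0.29,0.465,-0.892],[-0.29,0.485,-0.892],[-0.29,0.491,-0.892],[-0.29,0.491,-0.892]],"turn":[[0,0,0],[0,0,0],[0,0,0],[0,0,0],[-0.004,-0.003,0.006],[-0.004,-0.003,0.006],[-0.004,-0.003,0.006],[-0.004,-0.003,0.006],[-0.004,-0.003,0.006],[-0.004,-0.003,0.006],[-0.004,-0.003,0.006],[-0.004,-0.003,0.006]]}' ;python3 -m pendant '{"offset":[[0,0,0],[0,0,0],[0,0,0],[0,0,0],[0,0,0]],"turn":[[0,0,0],[0,0,0],[0,0,0],[0,0,0],[0,0,0]]}' 10 50;python3 -c "
from h import *
print(go([.551,.0266,.232],0))"
```

```text
clock: 43.9
position: [0.4801, -0.3017, 0.133]
ee_rot: [0.707, 0.0, 0.0, -0.707]
ft_force: [0.1, -1.0, 0.7]
grip_width: 0.598
clock: 44.52
position: [0.4804, -0.3019, 0.1337]
ee_rot: [0.707, 0.001, 0.001, -0.707]
ft_force: [-1.1, 0.7, 5.6]
grip_width: 0.287
t=44.52 pos [ 0.4804 -0.3019  0.1337] jaw -0.0deg grip 0.29 F [-1.1  0.7  5.6] offset [ 0.3533 -0.4916  1.6426] turn [ 0.001 -0.001  0.003]
```

```bash
python3 -m pendant '{"offset":[[0,-0.02,0],[0,-0.06,0],[0,-0.14,0],[0,-0.26,0],[0,-0.4,0],[0.01,-0.47,0.05],[0.04,-0.49,0.2],[0.08,-0.49,0.38],[0.12,-0.49,0.55],[0.16,-0.49,0.72],[0.19,-0.49,0.88],[0.21,-0.49,1]],"turn":[[0,0,0],[0,0,0],[0,0,0],[0,0,0],[0,0,0],[0,0,0],[0,0,0],[0,0,0],[0,0,0],[0,0,0],[0,0,0],[0,0,0]]}' ;python3 -c "
from h import *
print(go([.551,.0267,.134],0))"
```

```text
clock: 46.02
position: [0.5223, -0.0994, 0.2317]
ee_rot: [-0.707, -0.001, -0.0, 0.707]
ft_force: [0.5, -0.9, -3.2]
grip_width: 0.28
t=46.02 pos [ 0.5223 -0.0994  0.2317] jaw 0.1deg grip 0.28 F [ 0.5 -0.9 -3.2] offset [0.1434 0.4888 0.6303] turn [-0.     0.002  0.002]
```

```bash
python3 -m pendant '{"offset":[[0.03,0,0.15],[0.07,0,0.32],[0.11,0,0.48],[0.143,0,0.6],[0.143,0.01,0.63],[0.143,0.08,0.63],[0.143,0.2,0.63],[0.143,0.33,0.63],[0.143,0.42,0.63],[0.143,0.465,0.63],[0.143,0.483,0.63],[0.143,0.489,0.63]],"turn":[[0,0,0],[0,0,0],[0,0,0],[0,0,0],[0,0,0],[0,0,0],[0,0,0],[0,0,0],[0,0,0],[0,0,0],[0,0,0],[0,0,0]]}'; python3 -m pendant '{"offset":[[0,0.008,0],[0,0.014,0],[0,0.02,0],[0,0.022,0],[0,0.022,0]],"turn":[[0,0,0],[0,0,0],[0,0,0],[0,0,0],[0,0,0]]}';  python3 -c "
from h import *
print(go([.551,.0267,.1304],0))"
```

```text
clock: 47.52
position: [0.5512, 0.0266, 0.1343]
ee_rot: [-0.707, -0.001, -0.0, 0.707]
ft_force: [0.2, -0.3, -2.6]
grip_width: 0.279
clock: 48.15
position: [0.5516, 0.0266, 0.1307]
ee_rot: [-0.707, -0.002, -0.001, 0.707]
ft_force: [-2.6, 0.7, 5.1]
grip_width: 0.286
t=48.15 pos [0.5516 0.0266 0.1307] jaw 0.1deg grip 0.29 F [-2.6  0.7  5.1] offset [-0.0031  0.0013  0.0003] turn [-0.001  0.002  0.004]
```

Contact. I'll release and go for red at (0.5585, -0.316).

```bash
python3 -m pendant '{"offset":[[0,0,0],[0,0,0],[0,0,0],[0,-0.05,0],[0,-0.16,0],[0,-0.32,0],[0,-0.44,0],[0,-0.5,0]],"turn":[[0,0,0],[0,0,0],[0,0,0],[0,0,0],[0,0,0],[0,0,0],[0,0,0],[0,0,0]]}' 60;  python3 -m pendant '{"offset":[[0,0,-0.15],[0.01,0,-0.4],[0.02,0,-0.68],[0.03,0,-0.9],[0.03,0,-1],[0.03,0,-1]],"turn":[[0,0,0],[0,0,0],[0,0,0],[0,0,0],[0,0,0],[0,0,0]]}' ;python3 -c "
from h import *
print(go([.5584,-.3159,.1305],0))"
```

```text
clock: 49.15
position: [0.5518, 0.0265, 0.2325]
ee_rot: [-0.707, -0.002, -0.001, 0.708]
ft_force: [-0.3, 0.0, 0.1]
grip_width: 0.606
clock: 49.9
position: [0.5574, -0.1751, 0.232]
ee_rot: [-0.707, -0.001, -0.002, 0.707]
ft_force: [0.1, -0.1, -0.7]
grip_width: 0.603
t=49.90 pos [ 0.5574 -0.1751  0.232 ] jaw -0.1deg grip 0.60 F [ 0.1 -0.1 -0.7] offset [ 0.0038  0.507  -0.7042] turn [-0.001 -0.002  0.006]
```

```bash
python3 -m pendant '{"offset":[[0,0,-0.15],[0,0,-0.38],[0.004,0,-0.6],[0.004,0,-0.69],[0.004,0.05,-0.704],[0.004,0.17,-0.704],[0.004,0.31,-0.704],[0.004,0.42,-0.704],[0.004,0.475,-0.704],[0.004,0.495,-0.704],[0.004,0.503,-0.704],[0.004,0.503,-0.704]],"turn":[[0,0,0],[0,0,0],[0,0,0],[0,0,0],[-0.001,-0.002,0.006],[-0.001,-0.002,0.006],[-0.001,-0.002,0.006],[-0.001,-0.002,0.006],[-0.001,-0.002,0.006],[-0.001,-0.002,0.006],[-0.001,-0.002,0.006],[-0.001,-0.002,0.006]]}' ;python3 -m pendant '{"offset":[[0,0,0],[0,0,0],[0,0,0],[0,0,0],[0,0,0]],"turn":[[0,0,0],[0,0,0],[0,0,0],[0,0,0],[0,0,0]]}' 10 50;python3 -m pendant '{"offset":[[0,-0.02,0],[0,-0.06,0],[0,-0.14,0],[0,-0.26,0],[0,-0.4,0],[0.01,-0.47,0.05],[0.02,-0.49,0.2],[0.03,-0.49,0.38],[0.04,-0.49,0.55],[0.06,-0.49,0.72],[0.07,-0.49,0.88],[0.08,-0.49,1]],"turn":[[0,0,0],[0,0,0],[0,0,0],[0,0,0],[0,0,0],[0,0,0],[0,0,0],[0,0,0],[0,0,0],[0,0,0],[0,0,0],[0,0,0]]}';python3 -c "
from h import *
print(go([.5827,-.032,.134],0))"
```

```text
clock: 51.4
position: [0.5587, -0.3159, 0.1319]
ee_rot: [0.707, 0.0, 0.0, -0.707]
ft_force: [0.3, -0.1, -0.3]
grip_width: 0.598
clock: 52.02
position: [0.5592, -0.3162, 0.1326]
ee_rot: [0.707, 0.001, 0.001, -0.707]
ft_force: [-0.2, 0.9, 6.0]
grip_width: 0.287
clock: 53.52
position: [0.575, -0.1135, 0.2305]
ee_rot: [0.707, 0.001, 0.0, -0.707]
ft_force: [0.2, -0.0, -1.7]
grip_width: 0.284
t=53.52 pos [ 0.575  -0.1135  0.2305] jaw 0.1deg grip 0.28 F [ 0.2 -0.  -1.7] offset [0.0383 0.4824 0.4075] turn [0.    0.002 0.002]
```

```bash
python3 -m pendant '{"offset":[[0.01,0,0.1],[0.025,0,0.25],[0.038,0,0.36],[0.038,0,0.402],[0.038,0.02,0.407],[0.038,0.1,0.407],[0.038,0.22,0.407],[0.038,0.34,0.407],[0.038,0.42,0.407],[0.038,0.46,0.407],[0.038,0.478,0.407],[0.038,0.484,0.407]],"turn":[[0,0,0],[0,0,0],[0,0,0],[0,0,0],[0,0,0],[0,0,0],[0,0,0],[0,0,0],[0,0,0],[0,0,0],[0,0,0],[0,0,0]]}'; python3 -m pendant '{"offset":[[0,0.008,0],[0,0.014,0],[0,0.02,0],[0,0.022,0],[0,0.022,0]],"turn":[[0,0,0],[0,0,0],[0,0,0],[0,0,0],[0,0,0]]}';  python3 -c "
from h import *
print(go([.5827,-.032,.1296],0))"
```

```text
clock: 55.02
position: [0.583, -0.0322, 0.1341]
ee_rot: [0.707, 0.001, 0.0, -0.707]
ft_force: [-0.5, 0.8, -2.9]
grip_width: 0.282
clock: 55.65
position: [0.583, -0.0322, 0.1297]
ee_rot: [0.707, 0.001, 0.0, -0.707]
ft_force: [0.1, -0.6, -2.0]
grip_width: 0.285
t=55.65 pos [ 0.583  -0.0322  0.1297] jaw 0.1deg grip 0.29 F [ 0.1 -0.6 -2. ] offset [-0.0015  0.0004  0.0011] turn [0.    0.002 0.003]
```

```bash
python3 -m pendant '{"offset":[[0,0.004,0],[0,0.007,0],[0,0.007,0]],"turn":[[0,0,0],[0,0,0],[0,0,0]]}'
```

```text
clock: 56.02
position: [0.5835, -0.0322, 0.1296]
ee_rot: [-0.707, -0.002, -0.001, 0.707]
ft_force: [-3.9, 1.0, 9.8]
grip_width: 0.286
```

Contact. I'll release, lift, and back off toward the robot's right so the cameras see the basket.

```bash
python3 -m pendant '{"offset":[[0,-0.003,0],[0,-0.003,0],[0,-0.003,0],[0,-0.05,0],[0,-0.16,0],[0,-0.32,0],[0,-0.44,0],[0,-0.5,0],[0,-0.5,0]],"turn":[[0,0,0],[0,0,0],[0,0,0],[0,0,0],[0,0,0],[0,0,0],[0,0,0],[0,0,0],[0,0,0]]}' 60;python3 -c "
from h import *
np.set_printoptions(precision=4,suppress=True)
wknobs(*wrist('pics/w6.png'))"; python3 -m pendant '{"offset":[[-0.05,0,-0.15],[-0.13,0,-0.4],[-0.2,0,-0.68],[-0.27,0,-0.9],[-0.3,0,-1],[-0.3,0,-1],[-0.3,0,-1]],"turn":[[0,0,0],[0,0,0],[0,0,0],[0,0,0],[0,0,0],[0,0,0],[0,0,0]]}'
python3 - <<'E'
from h import *
np.set_printoptions(precision=4,suppress=True)
for n in("top","side"):
    im,d=manip.camera(n);P=cloud(n,d);h=hue(im);Z=P[...,2];cv2.imwrite(f"pics/{n}9.png",im[...,::-1])
    roi=(P[...,0]>.5)&(P[...,0]<.66)&(P[...,1]>-.09)&(P[...,1]<.14)&(d>0)
    for m,a,ce in blobs(roi&(Z>.146)&(Z<.159),30):
        print(n,"knob",a,"mean",P[m].mean(0))
    for m,a,ce in blobs(roi&(Z>.116)&(Z<.129),30):
        q=onz(n,np.argwhere(m)[:,::-1],.122);print(n,"lid",a,(q.min(0)+q.max(0))[:2]/2)
E
```

```text
clock: 57.15
position: [0.5834, -0.0323, 0.2301]
ee_rot: [-0.707, -0.002, -0.001, 0.707]
ft_force: [-0.3, 0.1, -0.3]
grip_width: 0.599
red 727 [322. 205.] mean [ 0.583  -0.0312  0.1519] mid [ 0.583  -0.0317] [0.0243 0.0254]
green 1070 [346.  60.] mean [0.5998 0.0784 0.1519] mid [0.6    0.0785] [0.0255 0.0254]
blue 869 [281. 133.] mean [0.5513 0.0271 0.152 ] mid [0.5513 0.027 ] [0.0256 0.0252]
clock: 58.08
position: [0.5236, -0.2309, 0.2281]
ee_rot: [-0.707, -0.002, 0.0, 0.708]
ft_force: [-0.5, 0.6, 0.0]
grip_width: 0.6
top knob 125 mean [0.6001 0.078  0.152 ]
top knob 127 mean [ 0.5833 -0.0328  0.152 ]
top knob 122 mean [0.5512 0.026  0.1521]
top lid 380 [0.5997 0.078 ]
top lid 382 [ 0.5828 -0.0322]
top lid 394 [0.5507 0.0267]
side knob 144 mean [ 0.5817 -0.0303  0.1512]
side knob 167 mean [0.5494 0.029  0.1513]
side knob 175 mean [0.5984 0.0806 0.1514]
side lid 370 [ 0.5814 -0.0292]
side lid 436 [0.5489 0.0294]
side lid 464 [0.598  0.0807]
```

View pics/side9.png

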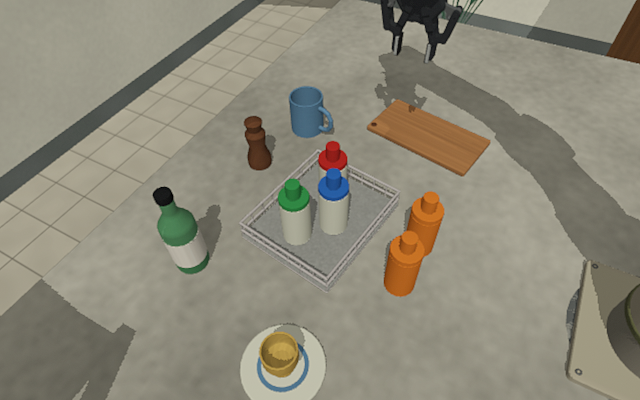

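View pics/top9.png

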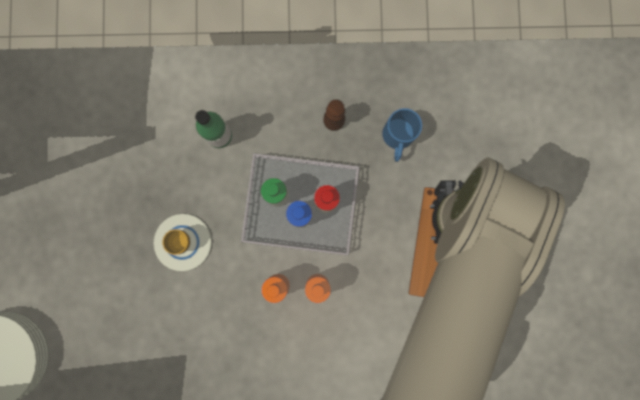

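All three canisters are back within about 1 mm of their start positions. The bowl stands on the plate at (280,352) in the side view, and the bystanders haven't moved.

```bash
python3 -c "
from workcell import manip
print(manip.hand_in(),manip.get_obs()['clock'])"
```

```text
the job is handed in; nothing more can be done
the job is handed in; nothing more can be done
```

The job is done and handed in at about 58 s of the 134 s allowed. I stood the red, blue and green canisters on the board, set the bowl on the plate, then put green, blue and red back in the basket. Each piece was lowered until the wrist force showed contact, and only then released.

- **Canisters:** the last top and wrist views put each one within about 1 mm of its start position. All are upright, with knob tops at 0.152 m as expected.
- **Bowl:** the wrist view taken just after release had it less than 1 mm from the plate's centre. The final pictures show it still standing there.
- **Bystanders:** the mug, oil bottle, pepper mill and both orange look-alikes look the same as at the start. The gripper was open and clear of everything when I handed in.
- **Disagreement:** the side camera reads 2–3 mm off the top and wrist cameras, before and after alike, so it looks like calibration. Its before-and-after change is also about 1 mm or less.
- **Forces:** the highest wrist force shown at the end of any move was about 10–11 N.

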